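# Put the brass finisher's kit back in its caddy

### The arm

A 6-joint arm with a two-finger parallel gripper is mounted at the origin on the work surface. World frame = base frame: x ahead of the robot, y to its left, z up, the work surface at z = 0. Lengths are in m, angles in rad, forces in N, time in s.
With the tool pointing down it reaches from about 0.375 to 0.975 m from the base axis. Payload 3.8 kg.
Tool frame: the origin (TCP) lies midway between the tips of the shut fingers; the grasp point (between the pads) lies 19 mm behind it; z points along the fingers, y is the line along which they close (so a half turn about z gives the same grasp; the last joint's range is limited). The gripper opens to 85 mm and grips with 20 to 120 N. Pads are 22 mm wide; open, the fingers measure 114 mm over their backs; the gripper's body (76 mm by 85 mm) begins 54 mm behind the grasp point. The pads swing forward as they close: fully open they stand 13 mm farther back than shut.
Start: joints at [-1.232, 0.264, 1.604, -0, 1.274, -0.037], TCP at [0.248, -0.628, 0.207] pointing down, gripper open.
Joint ranges: [-2.63, 2.63], [-0.94, 2.18], [0.31, 2.57], [-1.31, 4.45], [0, 2.66], [-2.55, 2.55]. Speed limits (rad/s): [2.57, 2.57, 3.14, 3.14, 3.14, 3.14].

### API

Orientations are given as a rotation vector (axis times angle).
In Python, from workcell import status, read_camera, workorder, masks_of gives the robot as it stands.
- The arm moves only by the tool drive_tool, never from a script. Its argument "rows" is a list of rows, each a list of 7 numbers: the turn, a rotation vector about the tool's x, y, z in degrees, then the shift along the tool's x, y, z in m, then the opening, from 0 (shut) to 1 (fully open). In form: [[ax, ay, az, tx, ty, tz, claw], ...]. A call has 1 to 8 rows; each row shifts and turns the commanded pose from where the row before left it, along the tool's axes as they then stand; what a row does not reach is not made up. A row lasts 1/12 s, in which the tool goes at most 41.7 mm and 7.16 degrees, less where a joint would pass 70% of its speed; a pose out of reach is approached as far as the arm can. A call is refused whole if a number of a shift passes 0.0417 or a number of a turn 7.16, either way. A call with a gripper value outside its range is refused whole. The fingers move at their own pace and stop on an object; "force" is the grip in N (left out, the last holds). Time passes only in rows, so rows that do not move let the fingers close. It gives the time, the measured TCP pose, the force, the opening and the grip force at its end, in the units of the state.
- status.read_state(): the state, without advancing time (a new reading comes with each control period).
- read_camera(name): name is "scene" or "top"; returns a dict with "color" (480x640x3 uint8, red, green, blue), "intrinsics" (3x3 intrinsics, pixels), "world_from_camera" (4x4, takes a point from camera to world coordinates). Camera axes: x right, y up, looking along -z (the intrinsics and any distortion apply to the point x, -y, -z); pixel columns grow to the right and rows downward; lengths in m; the calibration is good to about 2 mm. A picture is of the moment at which its call begins. There is no depth.
- workorder.finish_job(): hands the job in; it is judged then, once.
Trained networks look in a picture, given as the dict that the camera call returned (one of the last four; its "shot" number tells which), for a name from the list of things; names that differ only in an ending like _2 or _b are one class to them, and where a whole thing is asked for, a point or a joint stands for the part that bears it (a point fixed in the world has none). Each returns a list of dicts, best first, with "score" (0 to 1); they miss things now and then, are a little off and sometimes report something else, mostly with a low value. They report only what shows in the picture. A call takes as long as a camera call.
- masks_of(picture, name): "mask" (480x640 bool, what is visible of it) and "bbox" ([left, top, right, bottom] in pixels, round what is visible of it).
The state is a dict: "time": time; "q": joint angles; "joint_vel": joint speeds; "joint_torque": joint torques, N m; "tool_pos": TCP position; "tcp_rot": TCP orientation; "wrist_force": force on the tool from outside, world axes, zero at the start; "torque": the same for the moment, N m; "width": opening from 0.0 (shut) to 1.0 (fully open); "grip_force": force on a finger pad.
Only numpy, scipy, OpenCV 4.12 (cv2) and the standard library are available. Lean on these libraries where they do the work, as an engineer would, in place of code of your own. Each camera call takes 0.05 s, during which the arm holds its last target. There are 200 camera calls.

### The job

Put the finishing kit away in its wooden caddy on the engraver's bench, each piece down in the well shaped for it: the doming block in the square well, the jar of polishing paste in the wide round well, the round bottle of lacquer in the small round well and the bar of polishing compound in the long well, all upright and lowered in gently, not dropped. The V-block and the square bottle look much the same but belong to another job: leave them standing where they are on the mat.

Things in the scene. Friction and masses are not known exactly. Their poses are not given: they have to be found in the camera images.
- doming_block: Doming block, to put away: bright steel cube, 45 mm each way, with one big round hollow (34 mm wide) in its top and small round marks on its sides, 0.6 kg. Origin: centre of its underside; x, y along its sides, z up. Any quarter turn will do. Stands upright on the round cork mat (340 mm across, 3 mm thick).
- paste_jar: Jar of polishing paste, to put away: squat round closed jar, 54 mm in diameter, 46 mm high, amber with a paper band and a black ridged screw lid of the same diameter with a grey disc on top, 0.15 kg. Origin: centre of its underside; z up. Stands upright on the round cork mat (340 mm across, 3 mm thick). (The open empty tin of the same size there is not part of the job.)
- round_bottle: Bottle of lacquer, to put away: amber round bottle, body 36 mm in diameter up to 55 mm, then a shoulder and a black cap 23 mm in diameter from 64 to 82 mm high, paper band, 0.11 kg. Origin: centre of its underside; z up. Stands upright on the round cork mat (340 mm across, 3 mm thick).
- polish_bar: Part-used bar of polishing compound, to put away: brick-red block 80 x 40 x 40 mm (x, y, z), a card sleeve over part of its length, 0.24 kg. Origin: centre of its underside; x along its length, z up. Either end may lie either way. Stands upright on the round cork mat (340 mm across, 3 mm thick).
- v_block: V-block, to be left alone: steel cube of the doming block's size (45 mm), with a V groove right across its top along x and no round hollow. Origin: centre of its underside; z up. Stands upright on the round cork mat (340 mm across, 3 mm thick).
- square_bottle: Square bottle, to be left alone: amber, as high (82 mm) and with the same black cap as the lacquer, but its body is square, 36 x 36 mm up to 55 mm. Origin: centre of its underside; z up. Stands upright on the round cork mat (340 mm across, 3 mm thick).
- square_well: For the doming block. Grey plastic block 110 x 86 x 18 mm (x, y, z) with a square hole 62 x 62 mm, 14 mm deep; one of four that fill the low wooden caddy (240 x 192 mm) two by two, centres 112 mm apart in x, 88 mm in y, all fixed. Origin: centre of its underside, 6 mm above the table, z up; hole's floor 4 mm, top face and caddy rim 18 mm above the origin.
- wide_round_well: For the jar: round hole 72 mm in diameter, 14 mm deep, at its centre. Same grey plastic block, origin and heights as square_well, fixed in another quarter of the caddy (any well may sit in any quarter).
- small_round_well: For the round bottle: round hole 52 mm in diameter, 14 mm deep, at its centre. Same grey plastic block, origin and heights as square_well, fixed in another quarter of the caddy (any well may sit in any quarter).
- long_well: For the bar: oblong hole 98 mm along x, 58 mm along y, 14 mm deep, at its centre. Same grey plastic block, origin and heights as square_well, fixed in another quarter of the caddy (any well may sit in any quarter).

How it is judged:
By the outcome, as a careful person would: the job done as asked, in the order asked, and still so for the second after the job is handed in, with the robot touching nothing.
It also fails if it takes over 109 s, if anything falls off the work surface, if the arm or the gripper's body presses on something with over 40 N, if the wrist force passes 120 N, or if a joint passes its speed limit or range.

## Working session

There is one attempt and no reset: what is moved stays moved. The work goes in short steps, Python scripts to look and compute and a tool call to move; the robot and the scene stay as the last step left them, time stands still between calls to the robot, and variables do not carry over. Pictures are saved under pics/ and viewed, at most 14 in all, crops included, and the job is handed in when it is done.

Besides the shell and the picture viewer there is one more tool, called after "Call:" as name(argument=value, ...) on one line, values as JSON. drive_tool: Moves the arm, as the interface text tells. Its arguments: {"type":"object","properties":{"rows":{"type":"array"},"force":{"type":"number"}},"required":["rows"]}

```bash
mkdir -p pics; ls; cat > look.py <<'E'
import cv2
from workcell import status, read_camera, workorder, masks_of
def save(p,name): cv2.imwrite('pics/'+name,cv2.cvtColor(p['color'],cv2.COLOR_RGB2BGR))
E
python3 - <<'E'
from look import *
for n in ('scene','top'):
    p=read_camera(n); save(p,n+'1.png'); print(n,p['intrinsics'].tolist(),p['world_from_camera'].round(4).tolist())
    for o in 'doming_block paste_jar round_bottle polish_bar v_block square_bottle square_well wide_round_well small_round_well long_well'.split():
        print(o,[(round(m['score'],2),[int(b) for b in m['bbox']],int(m['mask'].sum())) for m in masks_of(p,o)][:3])
print(status.read_state())
E
```

```text
pics
scene [[482.3872273199149, 0.0, 312.88593299152893], [0.0, 482.3872273199149, 242.327341828524], [0.0, 0.0, 1.0]] [[-0.7387, -0.3864, 0.5522, 1.0502], [0.6738, -0.4031, 0.6193, 0.6155], [-0.0167, 0.8296, 0.5581, 0.5914], [0.0, 0.0, 0.0, 1.0]]
doming_block []
paste_jar [(0.97, [184, 217, 211, 248], 717)]
round_bottle [(0.61, [183, 183, 198, 219], 498)]
polish_bar [(0.8, [219, 224, 265, 254], 958)]
v_block [(0.87, [223, 197, 252, 226], 553)]
square_bottle [(0.9, [260, 171, 278, 208], 501)]
square_well [(0.57, [315, 278, 390, 329], 2049)]
wide_round_well [(0.68, [392, 286, 475, 339], 2260)]
small_round_well [(0.66, [338, 308, 421, 364], 2534)]
long_well [(0.74, [367, 264, 440, 307], 1782)]
top [[436.58194886804296, 0.0, 314.7534607517622], [0.0, 436.58194886804296, 244.14024256990476], [0.0, 0.0, 1.0]] [[-0.0235, 0.9848, -0.1722, 0.3912], [-0.9997, -0.0247, -0.0052, 0.0182], [-0.0094, 0.172, 0.985, 0.9356], [0.0, 0.0, 0.0, 1.0]]
doming_block [(0.67, [468, 259, 500, 289], 753)]
paste_jar [(0.6, [406, 178, 439, 208], 670)]
round_bottle [(0.72, [464, 204, 491, 228], 426), (0.68, [427,
[... 342 characters left out ...]
04, 264, 255, 319], 2191)]
{'time': 1.1, 'q': array([-1.23188664e+00,  2.63914626e-01,  1.60398468e+00, -1.68973958e-05,
        1.27371595e+00, -3.68645700e-02]), 'joint_vel': array([ 0.00067434,  0.00108377,  0.00117242, -0.00236735,  0.00072267,
        0.00017569]), 'joint_torque': array([-1.13894075e-03, -5.15093172e+01, -3.67732179e+01, -4.21599822e-08,
        1.07568183e-03,  5.08840863e-07]), 'tool_pos': array([ 0.24773381, -0.62789145,  0.20667814]), 'tcp_rot': array([-3.08628299e+00, -5.86801975e-01,  3.04318949e-05]), 'wrist_force': array([0.13164471, 0.45714336, 0.07330827]), 'torque': array([-0.00509616, -0.0189735 ,  0.01954084]), 'grip_force': 0.0, 'width': 1.002605806286777}
```

```bash
python3 - <<'E'
import cv2
a=cv2.imread('pics/top1.png'); b=cv2.imread('pics/scene1.png')
cv2.imwrite('pics/top1c.png',cv2.resize(a[160:330,380:520],None,fx=3.5,fy=3.5,interpolation=cv2.INTER_CUBIC))
cv2.imwrite('pics/top1d.png',cv2.resize(a[190:330,150:290],None,fx=4,fy=4,interpolation=cv2.INTER_CUBIC))
cv2.imwrite('pics/scene1c.png',cv2.resize(b[150:380,150:490],None,fx=2.3,fy=2.3,interpolation=cv2.INTER_CUBIC))
E
```

```text
(no output)
```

View pics/top1.png

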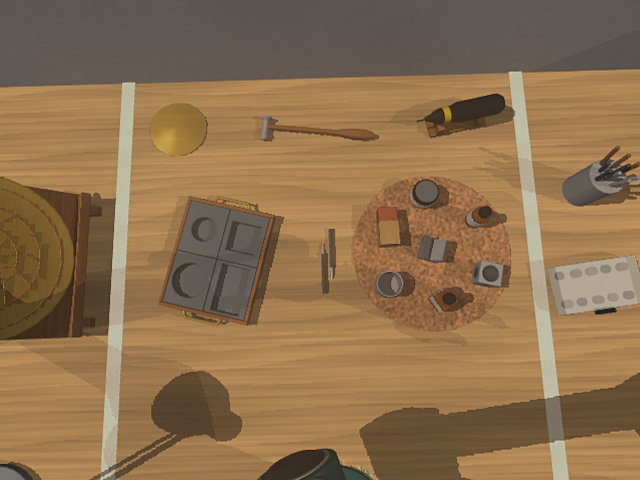

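View pics/top1c.png

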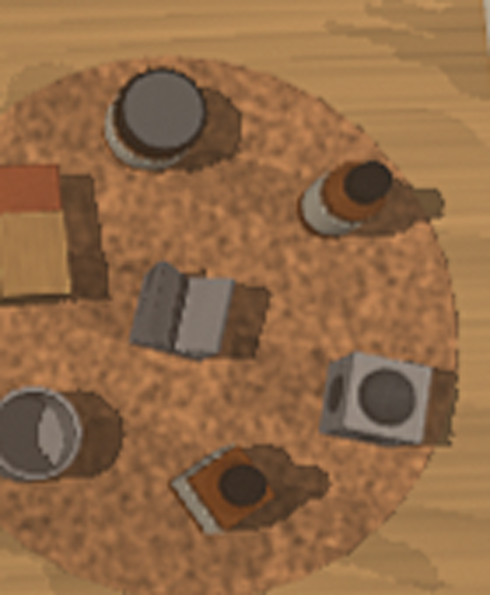

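View pics/scene1c.png

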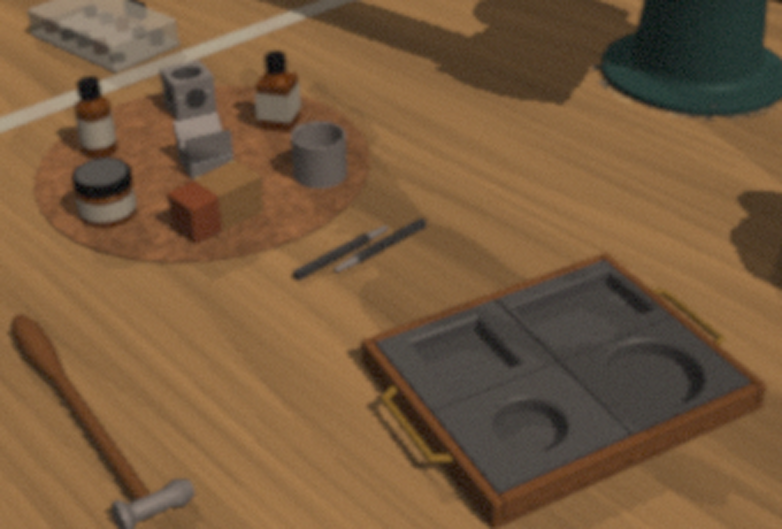

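View pics/top1d.png

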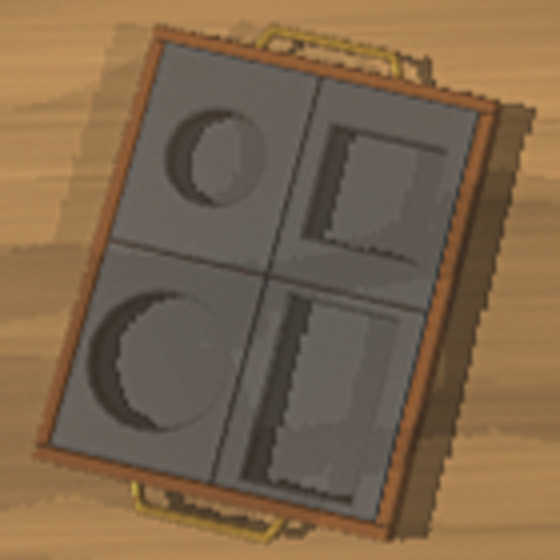

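```bash
cat > geo.py <<'E'
import numpy as np, cv2
from scipy.optimize import minimize
def box(a,b,h,z0=0.003): return np.array([[sx*a/2,sy*b/2,z] for sx in(-1,1) for sy in(-1,1) for z in(z0,z0+h)])
def cyl(prof,z0=0.003):
    t=np.linspace(0,2*np.pi,32,endpoint=False)
    return np.vstack([np.c_[r*np.cos(t),r*np.sin(t),0*t+z0+z] for r,z in prof])
B=[(.018,0),(.018,.055),(.0115,.064),(.0115,.082)]
SH={'doming_block':box(.045,.045,.045),'v_block':box(.045,.045,.045),'polish_bar':box(.08,.04,.04),
 'paste_jar':cyl([(.027,0),(.027,.046)]),'round_bottle':cyl(B),'caddy':box(.24,.192,.024,0.)}
def proj(p,P):
    W=p['world_from_camera']; c=(P-W[:3,3])@W[:3,:3]; K=p['intrinsics']
    return np.c_[K[0,0]*c[:,0]/-c[:,2]+K[0,2], K[1,1]*-c[:,1]/-c[:,2]+K[1,2]]
def place(P,x,y,a):
    R=np.array([[np.cos(a),-np.sin(a),0],[np.sin(a),np.cos(a),0],[0,0,1]]); return P@R.T+[x,y,0]
def back(p,u,v,z):
    W=p['world_from_camera'];K=p['intrinsics']
    d=W[:3,:3]@np.array([(u-K[0,2])/K[0,0],-(v-K[1,2])/K[1,1],-1]); o=W[:3,3]
    return (o+d*(z-o[2])/d[2])[:2]
def hullmask(p,P,parts=None,s=4):
    m=np.zeros((480,640),np.uint8)
    h=cv2.convexHull(proj(p,P).astype(np.float32))[:,0]
    cv2.fillConvexPoly(m,np.round(h*16).astype(np.int32),1,shift=4); return m>0
def sil(p,name,x,y,a):
    P=SH[name]
    if name=='round_bottle':
        n=64; return hullmask(p,place(P[:n],x,y,a))|hullmask(p,place(P[32:96],x,y,a))|hullmask(p,place(P[64:],x,y,a))
    return hullmask(p,place(P,x,y,a))
def fit(obs,name,x0):
    """obs: list of (picture, mask)"""
    f=lambda v:-sum((sil(p,name,*v)&m).sum()/(sil(p,name,*v)|m).sum() for p,m in obs)/len(obs)
    sim=np.array([x0]*4,float)+np.array([[0,0,0],[.008,0,0],[0,.008,0],[0,0,.15]])
    return minimize(f,x0,method='Nelder-Mead',options=dict(initial_simplex=sim,xatol=1e-4,fatol=1e-4))
E
python3 - <<'E'
from look import *; from geo import *
t=read_camera('top'); s=read_camera('scene')
h={'doming_block':(np.array([[357,353],[432,368],[423,444],[338,431]])/3.5+[380,160],.048),
 'paste_jar':(np.array([[162,110]])/3.5+[380,160],.049),'round_bottle':(np.array([[368,182]])/3.5+[380,160],.085),
 'polish_bar':(np.array([[377,207],[397,206],[401,244],[380,246]]),.043),
 'caddy':(np.array([[157,27],[497,103],[393,540],[35,457]])/4+[150,190],.024)}
E={}
for n,(q,z) in h.items():
    w=np.array([back(t,u,v,z) for u,v in q]); c=w.mean(0); print(n,'hand',c.round(4),end=' ')
    yaw=0.
    if len(w)==4:
        d=[w[1]-w[0],w[2]-w[1],w[2]-w[3],w[3]-w[0]]; print([(round(float(np.linalg.norm(k)),4),round(float(np.degrees(np.arctan2(k[1],k[0]))),1)) for k in d],end=' ')
        yaw=np.arctan2(*(w[2]-w[1]+w[3]-w[0])[::-1])
    E[n]=(*c,yaw)
    if n!='caddy':
        obs=[]
        for p in (t,s):
            for m in masks_of(p,n):
                b=m['bbox']; e=proj(p,np.array([[*c,.025]]))[0]
                if m['score']>.5 and b[0]-3<e[0]<b[2]+3 and b[1]-3<e[1]<b[3]+3: obs.append((p,m['mask'].astype(bool))); break
        for o in ([o] for o in obs): r=fit(o,n,E[n]); print('fit1',r.x.round(4),round(r.fun,3),end=' ')
        if len(obs)>1: r=fit(obs,n,E[n]); print('both',r.x.round(4),round(r.fun,3),end='')
    print()
    for p in(t,s):
        for k in [0] if n!='caddy' else [0]:
            c0,_=cv2.findContours(sil(p,n,*E[n]).astype(np.uint8),cv2.RETR_EXTERNAL,cv2.CHAIN_APPROX_NONE)
            pass
np.save('E.npy',E,allow_pickle=True)
# overlay of hand estimates
out=[]
for p,(r0,r1,c0,c1),f in ((t,(165,335,150,520),2.1),(s,(160,370,170,490),2.1)):
    im=cv2.resize(p['color'][r0:r1,c0:c1,::-1],None,fx=f,fy=f,interpolation=cv2.INTER_CUBIC)
    for n,e in E.items():
        P=place(SH[n],*e)
        if len(P)==8: L=[(0,1),(2,3),(4,5),(6,7),(0,2),(2,6),(6,4),(4,0),(1,3),(3,7),(7,5),(5,1)]
        else: L=[(32*k+i,32*k+(i+1)%32) for k in range(len(P)//32) for i in range(32)]
        u=((proj(p,P)-[c0,r0]+.5)*f)
        for i,j in L: cv2.line(im,tuple(int(x) for x in u[i]),tuple(int(x) for x in u[j]),(0,255,0),1,cv2.LINE_AA)
    out.append(im)
for i,o in enumerate(out): cv2.imwrite(f'pics/ov{i}.png',o)
E
```

```text
doming_block hand [ 0.4759 -0.3331] [(0.0438, -103.0), (0.045, 167.8), (0.049, -100.2), (0.0476, 161.6)] fit1 [ 0.4778 -0.3345  3.0455] -0.874 
paste_jar hand [ 0.6527 -0.214 ] fit1 [ 0.6531 -0.2131  0.1868] -0.919 fit1 [ 0.6533 -0.2162  0.0947] -0.869 both [ 0.6539 -0.215   0.1975] -0.891
round_bottle hand [ 0.5964 -0.3189] fit1 [ 0.5982 -0.3203  0.1335] -0.9 fit1 [ 0.599  -0.3236  0.0927] -0.901 both [ 0.5989 -0.322   0.0939] -0.896
polish_bar hand [ 0.5826 -0.1324] [(0.0421, -88.5), (0.0814, -177.4), (0.0437, -85.9), (0.0833, -178.5)] fit1 [ 0.5822 -0.1314 -3.0949] -0.939 fit1 [ 0.5829 -0.1344 -3.012 ] -0.932 both [ 0.5817 -0.1319 -3.0828] -0.918
caddy hand [0.5233 0.2286] [(0.1899, -104.3), (0.2359, 166.5), (0.192, -104.1), (0.2367, 165.9)]
```

View pics/ov0.png

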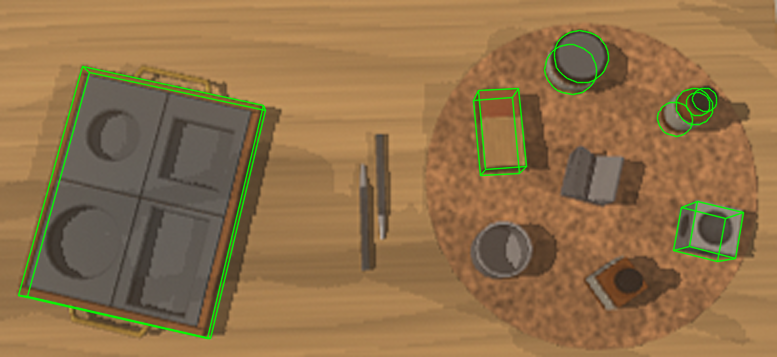

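View pics/ov1.png

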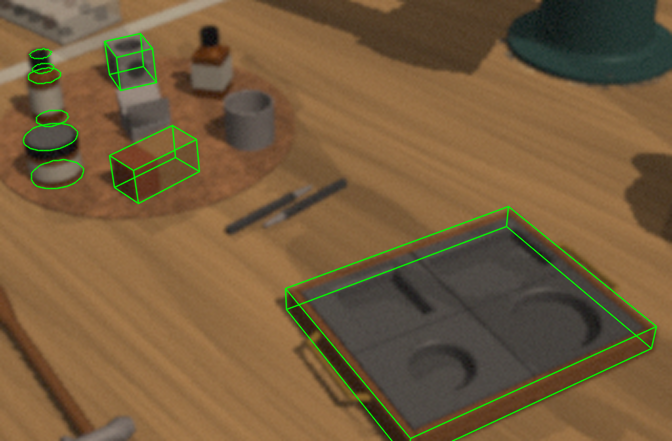

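The top overlay fits the four pieces and the caddy closely. The small round well is top-left, the square well top-right, the wide round well bottom-left and the long well bottom-right. The doming block is at about px (484,274), the jar (426,192), the round bottle (480,215) and the bar (389,226). I'll pick the doming block first.

Call:
drive_tool(rows=[[0,0,-7.06,0,0,0,1],[0,0,-7.06,0,0,0,1],[0,0,-7.06,0,0,0,1],[0,0,-7.06,0,0,0,1],[0,0,-7.06,0,0,0,1],[0,0,-7.06,0,0,0,1],[0,0,-7.06,0,0,0,1],[0,0,-7.06,0,0,0,1]], force=60)

```text
time: 2.27
tool_pos: [0.2477, -0.6279, 0.2067]
tcp_rot: [2.435, 1.985, -0.0]
wrist_force: [-0.1, 0.0, -0.3]
width: 1.0
grip_force: 0.0
```

Call:
drive_tool(rows=[[0,0,0,0.0335,0.0163,0,1],[0,0,0,0.0335,0.0163,0,1],[0,0,0,0.0335,0.0163,0,1],[0,0,0,0.0335,0.0163,0,1],[0,0,0,0.0335,0.0163,0,1],[0,0,0,0.0335,0.0163,0,1],[0,0,0,0.0335,0.0163,0,1],[0,0,0,0.0335,0.0163,0,1]])

```text
time: 2.93
tool_pos: [0.4318, -0.3913, 0.2069]
tcp_rot: [2.441, 1.977, 0.0]
wrist_force: [0.8, -0.0, -0.2]
width: 0.999
grip_force: 0.0
```

```bash
cat > to.py <<'E'
import sys,numpy as np
from scipy.spatial.transform import Rotation as R
from workcell import status
# usage: to.py x y z yaw_of_tool_x_deg : remaining shift (tool axes after the turn) and turn
x,y,z,a=map(float,sys.argv[1:5]); s=status.read_state()
M=R.from_rotvec(s['tcp_rot']).as_matrix(); yaw=np.degrees(np.arctan2(M[1,0],M[0,0]))
dy=(a-yaw+180)%360-180; T=M@R.from_euler('z',-dy,degrees=True).as_matrix()
print('t',round(float(s['time']),2),'pos',s['tool_pos'].round(4),'yaw',round(yaw,1),'tilt',M[:,2].round(3),'w',round(float(s['width']),3),'grip',round(float(s['grip_force']),1),'F',s['wrist_force'].round(1))
print('az total',round(-dy,2),'shift now-axes',(M.T@(np.array([x,y,z])-s['tool_pos'])).round(4),'after turn',(T.T@(np.array([x,y,z])-s['tool_pos'])).round(4))
E
python3 to.py .477 -.334 .09 78
```

```text
t 2.93 pos [ 0.4318 -0.3913  0.2069] yaw 78.0 tilt [ 0. -0. -1.] w 0.999 grip 0.0 F [ 0.8 -0.  -0.2]
az total -0.0 shift now-axes [0.0655 0.0322 0.1169] after turn [0.0655 0.0322 0.1169]
```

Call:
drive_tool(rows=[[0,0,0,0.0328,0.0161,0,0.85],[0,0,0,0.0328,0.0161,0,0.85],[0,0,0,0,0,0.035,0.85],[0,0,0,0,0,0.035,0.85],[0,0,0,0,0,0.035,0.85],[0,0,0,0,0,0.035,0.85],[0,0,0,0,0,0.03,0.85],[0,0,0,0,0,0.019,0.85]])

```text
time: 3.6
tool_pos: [0.4741, -0.3336, 0.014]
tcp_rot: [-2.437, -1.975, 0.002]
wrist_force: [0.3, 0.6, -0.8]
width: 0.853
grip_force: 0.0
```

Call:
drive_tool(rows=[[0,0,0,0,0,0,0.7],[0,0,0,0,0,0,0.6],[0,0,0,0,0,0,0.5],[0,0,0,0,0,0,0.4],[0,0,0,0,0,0,0.4],[0,0,0,0,0,0,0.4],[0,0,0,0,0,0,0.4],[0,0,0,0,0,0,0.4]])

```text
time: 4.27
tool_pos: [0.4769, -0.3363, 0.0191]
tcp_rot: [2.439, 1.976, 0.0]
wrist_force: [-0.9, -1.4, 2.7]
width: 0.492
grip_force: 62.1
```

```bash
python3 to.py .5672 .1726 .09 76.25
```

```text
t 4.27 pos [ 0.4769 -0.3363  0.0191] yaw 78.0 tilt [ 0.002 -0.002 -1.   ] w 0.492 grip 62.1 F [-0.9 -1.4  2.7]
az total 1.77 shift now-axes [ 0.5164 -0.0172 -0.0716] after turn [ 0.5157 -0.0331 -0.0716]
```

Call:
drive_tool(rows=[[0,0,0,0,0,-0.015,0.4],[0,0,0,0,0,-0.03,0.4],[0,0,0,0,0,-0.035,0.4],[0,0,1.77,0,0,-0.035,0.4],[0,0,0,0.02,0,0,0.4],[0,0,0,0.035,-0.0025,0,0.4],[0,0,0,0.035,-0.0025,0,0.4],[0,0,0,0.035,-0.0025,0,0.4]])

```text
time: 4.93
tool_pos: [0.4974, -0.2103, 0.1317]
tcp_rot: [-2.471, -1.936, 0.0]
wrist_force: [0.3, 0.5, -6.6]
width: 0.486
grip_force: 62.7
```

Call:
drive_tool(rows=[[0,0,0,0.035,-0.0025,0,0.4],[0,0,0,0.035,-0.0025,0,0.4],[0,0,0,0.035,-0.0025,0,0.4],[0,0,0,0.035,-0.0025,0,0.4],[0,0,0,0.035,-0.0025,0,0.4],[0,0,0,0.035,-0.0025,0,0.4],[0,0,0,0.035,-0.0025,0,0.4],[0,0,0,0.035,-0.0025,0,0.4]])

```text
time: 5.6
tool_pos: [0.5442, 0.0666, 0.1313]
tcp_rot: [-2.47, -1.938, 0.003]
wrist_force: [1.4, 0.4, -7.1]
width: 0.488
grip_force: 62.7
```

```bash
python3 to.py .5672 .1726 .026 76.25; python3 to.py .6535 -.215 .15 78 |tail -1
```

```text
t 5.6 pos [0.5442 0.0666 0.1313] yaw 76.2 tilt [-0.003  0.    -1.   ] w 0.488 grip 62.7 F [ 1.4  0.4 -7.1]
az total -0.01 shift now-axes [ 0.1085 -0.0026  0.1053] after turn [ 0.1085 -0.0026  0.1053]
az total -1.76 shift now-axes [-0.2475  0.1731 -0.019 ] after turn [-0.2527  0.1654 -0.019 ]
```

Call:
drive_tool(rows=[[0,0,0,0.035,0,0,0.4],[0,0,0,0.035,0,0,0.4],[0,0,0,0.025,0,0.01,0.4],[0,0,0,0.01,0,0.02,0.4],[0,0,0,0,0,0.02,0.4],[0,0,0,0,0,0,0.4],[0,0,0,0,0,0,0.4]])

```text
time: 6.18
tool_pos: [0.5674, 0.1661, 0.0798]
tcp_rot: [-2.469, -1.938, 0.01]
wrist_force: [0.0, -0.5, -6.0]
width: 0.487
grip_force: 63.0
```

```bash
python3 to.py .5672 .1726 .026 76.25; python3 - <<'E'
from look import *; from geo import *
o=[]
t=read_camera('top'); s=read_camera('scene')
a=cv2.resize(t['color'][190:330,150:290,::-1],None,fx=2.8,fy=2.8,interpolation=cv2.INTER_CUBIC)
b=cv2.resize(s['color'][240:380,300:440,::-1],None,fx=2.8,fy=2.8,interpolation=cv2.INTER_CUBIC)
cv2.imwrite('pics/d1.png',np.hstack([a,b]))
E
```

```text
t 6.18 pos [0.5674 0.1661 0.0798] yaw 76.3 tilt [-0.007 -0.002 -1.   ] w 0.487 grip 63.0 F [ 0.  -0.5 -6. ]
az total 0.02 shift now-axes [ 0.0064 -0.0013  0.0537] after turn [ 0.0064 -0.0013  0.0537]
```

View pics/d1.png

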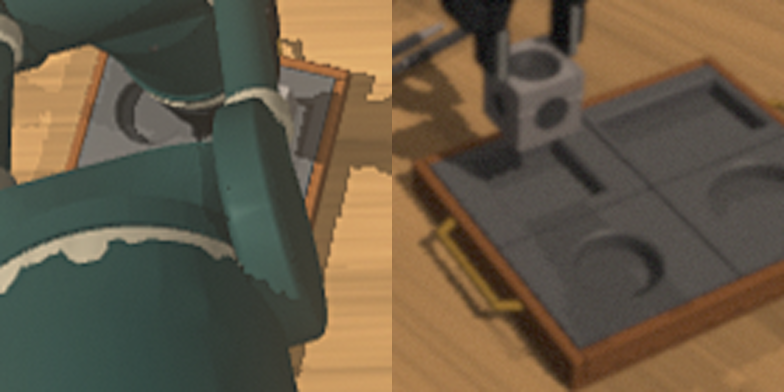

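Call:
drive_tool(rows=[[0,0,0,0.006,-0.001,0,0.4],[0,0,0,0,0,0.012,0.4],[0,0,0,0,0,0.012,0.4],[0,0,0,0,0,0.01,0.4],[0,0,0,0,0,0.008,0.4],[0,0,0,0,0,0.004,0.4],[0,0,0,0,0,0,0.4],[0,0,0,0,0,0,0.4]])

```text
time: 6.95
tool_pos: [0.5707, 0.1725, 0.036]
tcp_rot: [-2.471, -1.939, 0.002]
wrist_force: [0.5, -0.6, -6.8]
width: 0.483
grip_force: 63.1
```

```bash
python3 to.py .5672 .1726 .026 76.25
```

```text
t 6.95 pos [0.5707 0.1725 0.036 ] yaw 76.2 tilt [-0.001 -0.    -1.   ] w 0.483 grip 63.1 F [ 0.5 -0.6 -6.8]
az total -0.02 shift now-axes [-0.0007 -0.0035  0.01  ] after turn [-0.0007 -0.0035  0.01  ]
```

Call:
drive_tool(rows=[[0,0,0,0,-0.0035,0.003,0.4],[0,0,0,0,0,0.002,0.4],[0,0,0,0,0,0.002,0.4],[0,0,0,0,0,0.001,0.4],[0,0,0,0,0,0,0.4],[0,0,0,0,0,0,0.4]])

```text
time: 7.45
tool_pos: [0.5678, 0.1735, 0.0288]
tcp_rot: [2.471, 1.939, 0.0]
wrist_force: [0.3, -0.0, -7.3]
width: 0.488
grip_force: 63.1
```

```bash
python3 to.py .5672 .1726 .026 76.25
```

```text
t 7.45 pos [0.5678 0.1735 0.0288] yaw 76.2 tilt [ 0.  0. -1.] w 0.488 grip 63.1 F [ 0.3 -0.  -7.3]
az total -0.01 shift now-axes [-0.001  -0.0004  0.0028] after turn [-0.001  -0.0004  0.0028]
```

Call:
drive_tool(rows=[[0,0,0,0,0,0.001,0.4],[0,0,0,0,0,0.001,0.4],[0,0,0,0,0,0.001,0.4],[0,0,0,0,0,0,0.4],[0,0,0,0,0,0,0.4]])

```text
time: 7.87
tool_pos: [0.5679, 0.1733, 0.0262]
tcp_rot: [2.471, 1.939, 0.0]
wrist_force: [-1.8, -2.0, -1.7]
width: 0.49
grip_force: 64.2
```

```bash
python3 to.py .5672 .1726 .026 76.25
```

```text
t 7.87 pos [0.5679 0.1733 0.0262] yaw 76.2 tilt [ 0. -0. -1.] w 0.49 grip 64.2 F [-1.8 -2.  -1.7]
az total -0.0 shift now-axes [-0.0008 -0.0005  0.0002] after turn [-0.0008 -0.0005  0.0002]
```

Call:
drive_tool(rows=[[0,0,0,0,0,0,0.52],[0,0,0,0,0,0,0.58],[0,0,0,0,0,0,0.66],[0,0,0,0,0,0,0.72],[0,0,0,0,0,-0.01,0.74],[0,0,0,0,0,-0.03,0.8],[0,0,0,0,0,-0.035,0.9],[0,0,0,0,0,-0.035,1]])

```text
time: 8.53
tool_pos: [0.5672, 0.1734, 0.1371]
tcp_rot: [-2.471, -1.939, 0.002]
wrist_force: [1.6, 0.7, -0.3]
width: 0.999
grip_force: 0.0
```

```bash
python3 to.py .6535 -.215 .14 76.25
```

```text
t 8.53 pos [0.5672 0.1734 0.1371] yaw 76.2 tilt [-0.001 -0.    -1.   ] w 0.999 grip 0.0 F [ 1.6  0.7 -0.3]
az total -0.01 shift now-axes [-0.3567  0.1762 -0.0029] after turn [-0.3567  0.1762 -0.0029]
```

Now the jar. The shift is 11 rows of (-0.0324, 0.016).

Call:
drive_tool(rows=[[0,0,0,-0.0324,0.016,0,1],[0,0,0,-0.0324,0.016,0,1],[0,0,0,-0.0324,0.016,0,1],[0,0,0,-0.0324,0.016,0,1],[0,0,0,-0.0324,0.016,0,1],[0,0,0,-0.0324,0.016,0,1],[0,0,0,-0.0324,0.016,0,1],[0,0,0,-0.0324,0.016,0,1]])

```text
time: 9.2
tool_pos: [0.6312, -0.1106, 0.1372]
tcp_rot: [2.47, 1.938, 0.002]
wrist_force: [0.5, 0.1, 0.3]
width: 0.999
grip_force: 0.0
```

Call:
drive_tool(rows=[[0,0,0,-0.0324,0.016,0,1],[0,0,0,-0.0324,0.016,0,1],[0,0,0,-0.0324,0.016,0,1],[0,0,0,0,0,0,1],[0,0,0,0,0,0,1]])

```text
time: 9.62
tool_pos: [0.6545, -0.2169, 0.1367]
tcp_rot: [2.474, 1.935, 0.001]
wrist_force: [-0.3, 0.1, -0.3]
width: 0.998
grip_force: 0.0
```

```bash
python3 to.py .6535 -.215 .018 76.25;  python3 - <<'E'
from look import *; from geo import *
t=read_camera('top'); s=read_camera('scene')
a=cv2.resize(t['color'][190:330,150:290,::-1],None,fx=2.8,fy=2.8,interpolation=cv2.INTER_CUBIC)
b=cv2.resize(s['color'][240:380,300:440,::-1],None,fx=2.8,fy=2.8,interpolation=cv2.INTER_CUBIC)
cv2.imwrite('pics/d2.png',np.hstack([a,b]))
E
```

```text
t 9.62 pos [ 0.6545 -0.2169  0.1367] yaw 76.1 tilt [ 0.001 -0.    -1.   ] w 0.998 grip 0.0 F [-0.3  0.1 -0.3]
az total -0.2 shift now-axes [ 0.0016 -0.0016  0.1187] after turn [ 0.0016 -0.0016  0.1187]
```

View pics/d2.png

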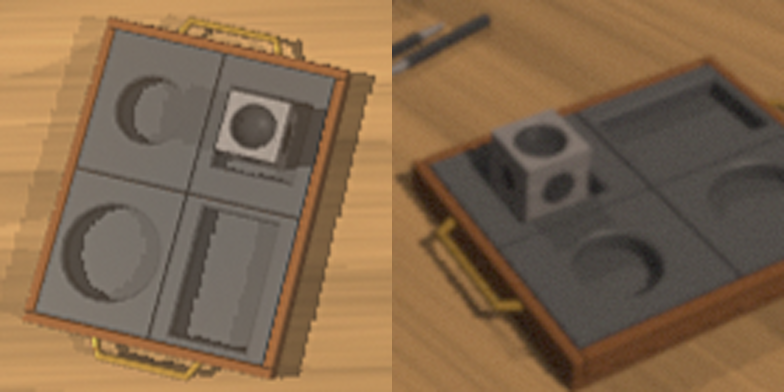

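Call:
drive_tool(rows=[[0,0,0,0.0015,-0.0015,0.03,1],[0,0,0,0,0,0.03,1],[0,0,0,0,0,0.03,1],[0,0,0,0,0,0.02,1],[0,0,0,0,0,0.009,1],[0,0,0,0,0,0,1],[0,0,0,0,0,0,0.85],[0,0,0,0,0,0,0.75]], force=40)

```text
time: 10.38
tool_pos: [0.6546, -0.2127, 0.019]
tcp_rot: [2.468, 1.939, 0.003]
wrist_force: [0.9, 0.2, 0.5]
width: 0.754
grip_force: 0.0
```

Call:
drive_tool(rows=[[0,0,0,0,0,0,0.65],[0,0,0,0,0,0,0.55],[0,0,0,0,0,0,0.5],[0,0,0,0,0,0,0.5],[0,0,0,0,0,0,0.5],[0,0,0,0,0,0,0.5]])

```text
time: 10.88
tool_pos: [0.6583, -0.2147, 0.0234]
tcp_rot: [2.464, 1.933, 0.01]
wrist_force: [-0.9, 0.7, 13.7]
width: 0.503
grip_force: 6.4
```

```bash
python3 to.py .4794 .2846 .14 76.25; python3 - <<'E'
from look import *; from geo import *
t=read_camera('top')
print(back(t,241.4,234.6,.055))
for m in masks_of(t,'doming_block')[:1]:
    m=m['mask'].astype(bool); SH['db']=box(.045,.045,.045,.010); r=fit([(t,m)],'db',(.567,.173,-.24)); print(r.x.round(4),r.fun)
# well openings at z=.024 from hand crop: small round, wide round, square (crop d x4)
for u,v in ((215,157),(160,361)): print(back(t,u/4+150,v/4+190,.024))
E
```

```text
t 10.88 pos [ 0.6583 -0.2147  0.0234] yaw 76.2 tilt [ 0.011 -0.004 -1.   ] w 0.503 grip 6.4 F [-0.9  0.7 13.7]
az total -0.02 shift now-axes [ 0.4423 -0.2912 -0.1205] after turn [ 0.4424 -0.291  -0.1205]
[0.56885164 0.17332767]
[ 0.5682  0.1778 -0.301 ] -0.8918083462132921
[0.58880604 0.25943968]
[0.48033329 0.28608777]
```

```bash
python3 - <<'E'
from look import *; from geo import *
s=read_camera('scene'); t=read_camera('top')
b=cv2.resize(s['color'][150:260,150:300,::-1],None,fx=4,fy=4,interpolation=cv2.INTER_CUBIC)
cv2.imwrite('pics/j1.png',b)
E
python3 to.py .6535 -.215 .018 76.25
```

```text
t 11.08 pos [ 0.6583 -0.2147  0.0234] yaw 76.2 tilt [ 0.011 -0.004 -1.   ] w 0.502 grip 6.4 F [-0.8  0.7 13.4]
az total -0.03 shift now-axes [-0.0014 -0.0046  0.0054] after turn [-0.0014 -0.0046  0.0054]
```

View pics/j1.png

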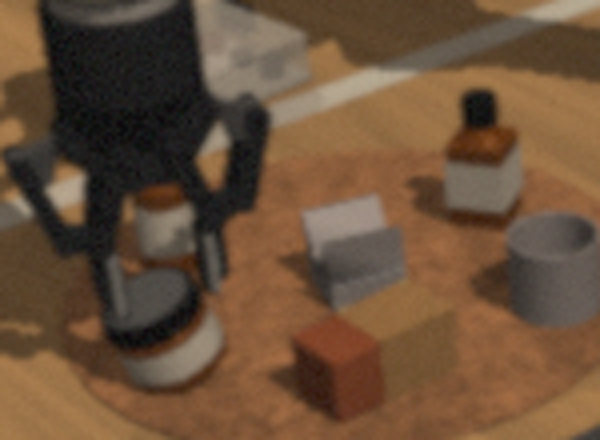

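The jar (around crop px (165,330)) is tilted in the fingers, so this isn't a clean grasp. I'll open slowly, let it settle, rise and re-measure.

Call:
drive_tool(rows=[[0,0,0,0,0,0,0.53],[0,0,0,0,0,0,0.56],[0,0,0,0,0,0,0.6],[0,0,0,0,0,0,0.66],[0,0,0,0,0,0,0.75],[0,0,0,0,0,0,0.85],[0,0,0,0,0,0,1],[0,0,0,0,0,0,1]])

```text
time: 11.75
tool_pos: [0.6524, -0.2126, 0.0163]
tcp_rot: [-2.471, -1.939, 0.001]
wrist_force: [0.0, 0.5, -0.3]
width: 0.998
grip_force: 0.0
```

```bash
python3 to.py .6535 -.215 .018 76.25; python3 - <<'E'
from look import *; from geo import *
s=read_camera('scene')
cv2.imwrite('pics/j2.png',cv2.resize(s['color'][150:260,150:300,::-1],None,fx=4,fy=4,interpolation=cv2.INTER_CUBIC))
for m in masks_of(s,'paste_jar')[:1]:
    print(m['bbox'],m['score']); r=fit([(s,m['mask'].astype(bool))],'paste_jar',(.655,-.215,0)); print(r.x.round(4),r.fun)
E
```

```text
t 11.75 pos [ 0.6524 -0.2126  0.0163] yaw 76.2 tilt [-0.001  0.    -1.   ] w 0.998 grip 0.0 F [ 0.   0.5 -0.3]
az total -0.01 shift now-axes [-0.002   0.0017 -0.0017] after turn [-0.002   0.0017 -0.0017]
[183.2, 214.7, 211.5, 247.4] 0.73
[ 0.6495 -0.216   0.2296] -0.8543046357615894
```

View pics/j2.png

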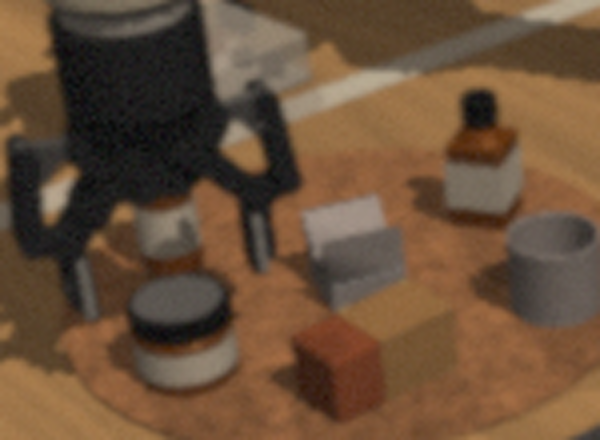

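```bash
python3 - <<'E'
from look import *; from geo import *
s=read_camera('scene')
f=lambda P:((proj(s,np.array(P,float))-[150,150]+.5)*4).round(0).tolist()
d=np.array([np.cos(np.radians(-13.75)),np.sin(np.radians(-13.75)),0])
c=np.array([.6524,-.2126,0])
for z in (.016,.029,.04,.05): print(z,f([c+d*.0425+[0,0,z],c-d*.0425+[0,0,z]]))
c=np.array([.6583,-.2147,0])
for z in (.0234,.028,.04,.05): print('closed',z,f([c+d*.0215+[0,0,z],c-d*.0215+[0,0,z]]))
print('jar',f([[.6535,-.215,.049],[.6535,-.215,.003]]))
E
```

```text
0.016 [[111.0, 374.0], [262.0, 332.0]]
0.029 [[106.0, 354.0], [259.0, 312.0]]
0.04 [[103.0, 337.0], [256.0, 295.0]]
0.05 [[100.0, 321.0], [254.0, 279.0]]
closed 0.0234 [[135.0, 355.0], [212.0, 333.0]]
closed 0.028 [[134.0, 348.0], [211.0, 326.0]]
closed 0.04 [[130.0, 329.0], [208.0, 307.0]]
closed 0.05 [[127.0, 313.0], [205.0, 292.0]]
jar [[174.0, 300.0], [187.0, 371.0]]
```

The projected TCP puts the fingertips about 20 mm lower than they appear (the open tips at crop px (90,318) and (262,270) are at z≈0.05). So the fingers sit higher than I assumed. The jar is upright again near its original place. I'll go lower in small steps and check the forces.

Call:
drive_tool(rows=[[0,0,0,-0.0027,0,0.004,1],[0,0,0,0,0,0.005,1],[0,0,0,0,0,0.005,1],[0,0,0,0,0,0,1],[0,0,0,0,0,0,1]])

```text
time: 12.32
tool_pos: [0.6514, -0.2151, 0.0016]
tcp_rot: [-2.47, -1.938, 0.002]
wrist_force: [0.2, -0.1, -0.6]
width: 0.999
grip_force: 0.0
```

```bash
python3 to.py .651 -.215 -.004 76.25;  python3 - <<'E'
from look import *; from geo import *
s=read_camera('scene')
cv2.imwrite('pics/j3.png',cv2.resize(s['color'][150:260,150:300,::-1],None,fx=4,fy=4,interpolation=cv2.INTER_CUBIC))
E
```

```text
t 12.32 pos [ 0.6514 -0.2151  0.0016] yaw 76.2 tilt [-0.002  0.001 -1.   ] w 0.999 grip 0.0 F [ 0.2 -0.1 -0.6]
az total -0.01 shift now-axes [ 0.     -0.0004  0.0056] after turn [ 0.     -0.0004  0.0056]
```

View pics/j3.png

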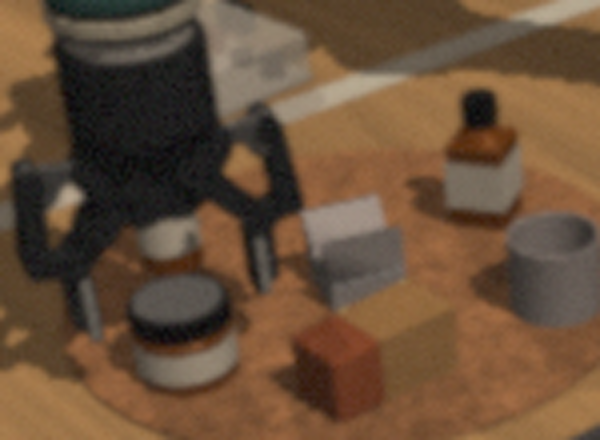

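Call:
drive_tool(rows=[[0,0,0,0,0,0.003,1],[0,0,0,0,0,0.003,1],[0,0,0,0,0,0,0.9],[0,0,0,0,0,0,0.8],[0,0,0,0,0,0,0.7],[0,0,0,0,0,0,0.6],[0,0,0,0,0,0,0.52],[0,0,0,0,0,0,0.5]])

```text
time: 13.03
tool_pos: [0.6526, -0.2155, -0.0029]
tcp_rot: [2.471, 1.939, 0.001]
wrist_force: [0.1, -0.4, 0.8]
width: 0.619
grip_force: 42.5
```

Call:
drive_tool(rows=[[0,0,0,0,0,0,0.5],[0,0,0,0,0,0,0.5]])

```text
time: 13.2
tool_pos: [0.6526, -0.2155, -0.0029]
tcp_rot: [2.471, 1.939, 0.001]
wrist_force: [-0.5, 0.7, 1.4]
width: 0.619
grip_force: 42.5
```

```bash
python3 to.py .4794 .2846 .14 76.25
```

```text
t 13.2 pos [ 0.6526 -0.2155 -0.0029] yaw 76.2 tilt [ 0.001 -0.    -1.   ] w 0.619 grip 42.5 F [-0.5  0.7  1.4]
az total -0.01 shift now-axes [ 0.4446 -0.287  -0.1432] after turn [ 0.4446 -0.287  -0.1432]
```

Call:
drive_tool(rows=[[0,0,0,0,0,-0.01,0.5],[0,0,0,0,0,-0.03,0.5],[0,0,0,0,0,-0.03,0.5],[0,0,0,0,0,-0.03,0.5],[0,0,0,0,0,-0.015,0.5],[0,0,0,0.0148,-0.0095,0,0.5],[0,0,0,0.0296,-0.0191,0,0.5],[0,0,0,0.0296,-0.0191,0,0.5]])

```text
time: 13.87
tool_pos: [0.6222, -0.1315, 0.1109]
tcp_rot: [-2.473, -1.936, 0.001]
wrist_force: [0.5, 1.2, -1.6]
width: 0.618
grip_force: 42.5
```

Call:
drive_tool(rows=[[0,0,0,0.0296,-0.0191,0,0.5],[0,0,0,0.0296,-0.0191,0,0.5],[0,0,0,0.0296,-0.0191,0,0.5],[0,0,0,0.0296,-0.0191,0,0.5],[0,0,0,0.0296,-0.0191,0,0.5],[0,0,0,0.0296,-0.0191,0,0.5],[0,0,0,0.0296,-0.0191,0,0.5],[0,0,0,0.0296,-0.0191,0,0.5]])

```text
time: 14.53
tool_pos: [0.5285, 0.1358, 0.1101]
tcp_rot: [-2.47, -1.938, 0.004]
wrist_force: [0.7, -0.1, -1.5]
width: 0.618
grip_force: 42.5
```

Call:
drive_tool(rows=[[0,0,0,0.0296,-0.0191,0,0.5],[0,0,0,0.0296,-0.0191,0,0.5],[0,0,0,0.0296,-0.0191,0,0.5],[0,0,0,0.0296,-0.0191,0,0.5],[0,0,0,0.015,-0.0095,0,0.5],[0,0,0,0,0,0,0.5],[0,0,0,0,0,0,0.5]])

```text
time: 15.12
tool_pos: [0.4775, 0.2847, 0.1102]
tcp_rot: [-2.468, -1.943, 0.005]
wrist_force: [-0.5, -0.3, -1.3]
width: 0.617
grip_force: 42.5
```

```bash
python3 to.py .48 .2853 .0041 76.25
```

```text
t 15.12 pos [0.4775 0.2847 0.1102] yaw 76.4 tilt [-0.002 -0.002 -1.   ] w 0.617 grip 42.5 F [-0.5 -0.3 -1.3]
az total 0.16 shift now-axes [0.0014 0.0025 0.1061] after turn [0.0014 0.0025 0.1061]
```

Held level. Now lower it: fast to about 15 mm above the floor, then slowly.

Call:
drive_tool(rows=[[0,0,0,0.0014,0.0025,0.02,0.5],[0,0,0,0,0,0.025,0.5],[0,0,0,0,0,0.025,0.5],[0,0,0,0,0,0.015,0.5],[0,0,0,0,0,0.006,0.5],[0,0,0,0,0,0,0.5],[0,0,0,0,0,0,0.5]])

```text
time: 15.7
tool_pos: [0.4825, 0.2842, 0.0206]
tcp_rot: [2.472, 1.938, -0.001]
wrist_force: [0.3, 1.0, -1.6]
width: 0.617
grip_force: 42.6
```

```bash
python3 to.py .48 .2853 .0041 76.25
```

```text
t 15.7 pos [0.4825 0.2842 0.0206] yaw 76.2 tilt [-0.001 -0.    -1.   ] w 0.617 grip 42.6 F [ 0.3  1.  -1.6]
az total -0.06 shift now-axes [ 0.0005 -0.0027  0.0165] after turn [ 0.0005 -0.0027  0.0165]
```

Call:
drive_tool(rows=[[0,0,0,0,-0.0025,0.004,0.5],[0,0,0,0,0,0.004,0.5],[0,0,0,0,0,0.003,0.5],[0,0,0,0,0,0.002,0.5],[0,0,0,0,0,0.001,0.5],[0,0,0,0,0,0,0.5],[0,0,0,0,0,0.001,0.5],[0,0,0,0,0,0,0.5]])

```text
time: 16.37
tool_pos: [0.48, 0.2856, 0.0057]
tcp_rot: [2.471, 1.939, 0.0]
wrist_force: [-0.2, 0.7, -2.1]
width: 0.618
grip_force: 42.6
```

```bash
python3 to.py .48 .2853 .0041 76.25
```

```text
t 16.37 pos [0.48   0.2856 0.0057] yaw 76.2 tilt [ 0.  0. -1.] w 0.618 grip 42.6 F [-0.2  0.7 -2.1]
az total -0.0 shift now-axes [-0.0003  0.0001  0.0016] after turn [-0.0003  0.0001  0.0016]
```

Call:
drive_tool(rows=[[0,0,0,0,0,0.001,0.5],[0,0,0,0,0,0.0008,0.5],[0,0,0,0,0,0,0.5],[0,0,0,0,0,0,0.5]])

```text
time: 16.7
tool_pos: [0.4801, 0.2857, 0.0041]
tcp_rot: [2.472, 1.939, 0.001]
wrist_force: [-0.5, 0.7, -0.2]
width: 0.619
grip_force: 42.7
```

Call:
drive_tool(rows=[[0,0,0,0,0,0,0.64],[0,0,0,0,0,0,0.68],[0,0,0,0,0,0,0.74],[0,0,0,0,0,0,0.82],[0,0,0,0,0,-0.01,0.9],[0,0,0,0,0,-0.03,0.9],[0,0,0,0,0,-0.04,0.9],[0,0,0,0,0,-0.04,0.9]])

```text
time: 17.37
tool_pos: [0.4787, 0.2849, 0.1246]
tcp_rot: [-2.471, -1.939, 0.005]
wrist_force: [0.8, 0.5, 0.4]
width: 0.901
grip_force: 0.0
```

```bash
python3 to.py .598 -.321 .125 76.25
```

```text
t 17.37 pos [0.4787 0.2849 0.1246] yaw 76.2 tilt [-0.003 -0.001 -1.   ] w 0.901 grip 0.0 F [0.8 0.5 0.4]
az total -0.01 shift now-axes [-5.601e-01  2.600e-01  1.000e-04] after turn [-5.602e-01  2.599e-01  1.000e-04]
```

Call:
drive_tool(rows=[[0,0,0,-0.033,0.0153,0,0.9],[0,0,0,-0.033,0.0153,0,0.9],[0,0,0,-0.033,0.0153,0,0.9],[0,0,0,-0.033,0.0153,0,0.9],[0,0,0,-0.033,0.0153,0,0.9],[0,0,0,-0.033,0.0153,0,0.9],[0,0,0,-0.033,0.0153,0,0.9],[0,0,0,-0.033,0.0153,0,0.9]])

```text
time: 18.03
tool_pos: [0.5363, -0.0017, 0.125]
tcp_rot: [2.471, 1.939, 0.002]
wrist_force: [0.3, 0.3, -0.4]
width: 0.9
grip_force: 0.0
```

Call:
drive_tool(rows=[[0,0,0,-0.033,0.0153,0,0.9],[0,0,0,-0.033,0.0153,0,0.9],[0,0,0,-0.033,0.0153,0,0.9],[0,0,0,-0.033,0.0153,0,0.9],[0,0,0,-0.033,0.0153,0,0.9],[0,0,0,-0.033,0.0153,0,0.9],[0,0,0,-0.033,0.0153,0,0.9],[0,0,0,-0.033,0.0153,0,0.9]])

```text
time: 18.7
tool_pos: [0.5923, -0.2874, 0.1248]
tcp_rot: [2.471, 1.939, 0.001]
wrist_force: [0.9, -0.6, 0.6]
width: 0.903
grip_force: 0.0
```

Call:
drive_tool(rows=[[0,0,0,-0.033,0.0153,0,0.9],[0,0,0,0,0,0,0.9],[0,0,0,0,0,0,0.9]])

```text
time: 18.95
tool_pos: [0.5992, -0.3233, 0.1244]
tcp_rot: [2.474, 1.935, 0.0]
wrist_force: [0.6, 0.0, 0.3]
width: 0.903
grip_force: 0.0
```

```bash
python3 to.py .5985 -.3215 .0 76.25; python3 - <<'E'
from look import *; from geo import *
s=read_camera('scene'); t=read_camera('top')
a=cv2.resize(t['color'][190:330,150:290,::-1],None,fx=2.8,fy=2.8,interpolation=cv2.INTER_CUBIC)
b=cv2.resize(s['color'][100:240,130:270,::-1],None,fx=2.8,fy=2.8,interpolation=cv2.INTER_CUBIC)
cv2.imwrite('pics/b1.png',np.hstack([a,b]))
m=masks_of(s,'round_bottle')
for m in m[:2]:
    r=fit([(s,m['mask'].astype(bool))],'round_bottle',(.598,-.321,0)); print(m['score'],r.x.round(4),r.fun)
E
```

```text
t 18.95 pos [ 0.5992 -0.3233  0.1244] yaw 76.1 tilt [ 0. -0. -1.] w 0.903 grip 0.0 F [0.6 0.  0.3]
az total -0.19 shift now-axes [ 0.0016 -0.0012  0.1244] after turn [ 0.0016 -0.0012  0.1244]
0.88 [ 0.5993 -0.3221  0.081 ] -0.9420289855072463
0.23 [ 0.598 -0.321  0.   ] -0.0
```

View pics/b1.png

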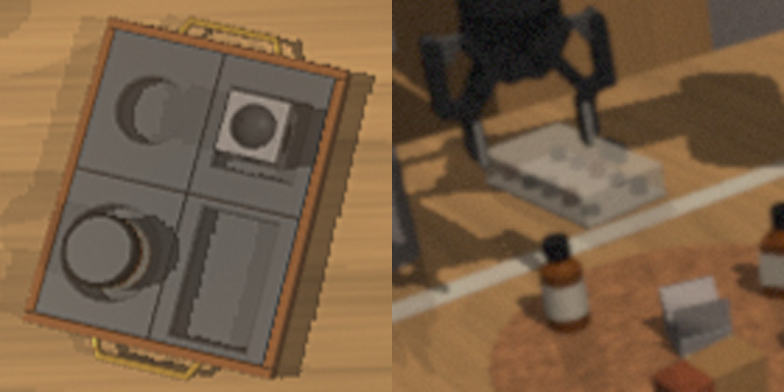

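Call:
drive_tool(rows=[[0,0,0,0.001,0,0.03,0.9],[0,0,0,0,0,0.03,0.9],[0,0,0,0,0,0.03,0.9],[0,0,0,0,0,0.02,0.9],[0,0,0,0,0,0.01,0.9],[0,0,0,0,0,0.003,0.9],[0,0,0,0,0,0,0.8],[0,0,0,0,0,0,0.65]])

```text
time: 19.77
tool_pos: [0.6007, -0.3203, 0.0027]
tcp_rot: [2.469, 1.939, 0.002]
wrist_force: [-0.2, -0.9, -0.0]
width: 0.674
grip_force: 0.0
```

Call:
drive_tool(rows=[[0,0,0,0,0,0,0.5],[0,0,0,0,0,0,0.4],[0,0,0,0,0,0,0.33],[0,0,0,0,0,0,0.3],[0,0,0,0,0,0,0.3],[0,0,0,0,0,0,0.3]])

```text
time: 20.27
tool_pos: [0.6009, -0.3211, 0.0034]
tcp_rot: [2.469, 1.937, 0.002]
wrist_force: [-1.9, 0.4, 6.6]
width: 0.407
grip_force: 40.1
```

```bash
python3 to.py .5886 .2588 .125 76.25
```

```text
t 20.27 pos [ 0.6009 -0.3211  0.0034] yaw 76.2 tilt [ 0.003 -0.002 -1.   ] w 0.407 grip 40.1 F [-1.9  0.4  6.6]
az total -0.02 shift now-axes [ 0.5602 -0.1496 -0.1225] after turn [ 0.5602 -0.1494 -0.1225]
```

Call:
drive_tool(rows=[[0,0,0,0,0,-0.01,0.3],[0,0,0,0,0,-0.03,0.3],[0,0,0,0,0,-0.03,0.3],[0,0,0,0,0,-0.03,0.3],[0,0,0,0,0,-0.015,0.3],[0,0,0,0.0175,-0.0047,0,0.3],[0,0,0,0.035,-0.0093,0,0.3],[0,0,0,0.035,-0.0093,0,0.3]])

```text
time: 20.93
tool_pos: [0.5971, -0.2293, 0.1161]
tcp_rot: [2.474, 1.936, 0.001]
wrist_force: [0.6, 1.2, -1.5]
width: 0.408
grip_force: 40.1
```

Call:
drive_tool(rows=[[0,0,0,0.035,-0.0093,0,0.3],[0,0,0,0.035,-0.0093,0,0.3],[0,0,0,0.035,-0.0093,0,0.3],[0,0,0,0.035,-0.0093,0,0.3],[0,0,0,0.035,-0.0093,0,0.3],[0,0,0,0.035,-0.0093,0,0.3],[0,0,0,0.035,-0.0093,0,0.3],[0,0,0,0.035,-0.0093,0,0.3]])

```text
time: 21.6
tool_pos: [0.5903, 0.0621, 0.1152]
tcp_rot: [-2.471, -1.939, 0.002]
wrist_force: [0.5, -0.1, -0.7]
width: 0.407
grip_force: 40.1
```

Call:
drive_tool(rows=[[0,0,0,0.035,-0.0093,0,0.3],[0,0,0,0.035,-0.0093,0,0.3],[0,0,0,0.035,-0.0093,0,0.3],[0,0,0,0.035,-0.0093,0,0.3],[0,0,0,0.035,-0.0093,0,0.3],[0,0,0,0.0175,-0.0047,0,0.3],[0,0,0,0,0,0,0.3],[0,0,0,0,0,0,0.3]])

```text
time: 22.27
tool_pos: [0.5865, 0.2602, 0.115]
tcp_rot: [-2.469, -1.943, 0.003]
wrist_force: [-0.4, -0.3, -2.1]
width: 0.404
grip_force: 40.1
```

```bash
python3 to.py .5886 .2588 .0104 76.25
```

```text
t 22.27 pos [0.5865 0.2602 0.115 ] yaw 76.4 tilt [-0.002 -0.001 -1.   ] w 0.404 grip 40.1 F [-0.4 -0.3 -2.1]
az total 0.15 shift now-axes [-0.0007  0.0025  0.1046] after turn [-0.0007  0.0025  0.1046]
```

Call:
drive_tool(rows=[[0,0,0,-0.0007,0.001,0.02,0.3],[0,0,0,0,0,0.025,0.3],[0,0,0,0,0,0.025,0.3],[0,0,0,0,0,0.015,0.3],[0,0,0,0,0,0.006,0.3],[0,0,0,0,0,0,0.3],[0,0,0,0,0,0,0.3]])

```text
time: 22.85
tool_pos: [0.5889, 0.2573, 0.0251]
tcp_rot: [2.472, 1.938, -0.001]
wrist_force: [0.1, -0.2, -0.6]
width: 0.408
grip_force: 40.1
```

```bash
python3 to.py .5886 .2588 .0104 76.25
```

```text
t 22.85 pos [0.5889 0.2573 0.0251] yaw 76.2 tilt [-0. -0. -1.] w 0.408 grip 40.1 F [ 0.1 -0.2 -0.6]
az total -0.07 shift now-axes [ 0.0014 -0.0006  0.0147] after turn [ 0.0014 -0.0006  0.0147]
```

Call:
drive_tool(rows=[[0,0,0,0.001,0,0.004,0.3],[0,0,0,0,0,0.003,0.3],[0,0,0,0,0,0.003,0.3],[0,0,0,0,0,0.002,0.3],[0,0,0,0,0,0.001,0.3],[0,0,0,0,0,0,0.3],[0,0,0,0,0,0,0.3]])

```text
time: 23.43
tool_pos: [0.589, 0.2592, 0.0119]
tcp_rot: [-2.471, -1.94, 0.0]
wrist_force: [-0.7, -0.6, -0.8]
width: 0.41
grip_force: 40.1
```

```bash
python3 to.py .5886 .2588 .0104 76.25
```

```text
t 23.43 pos [0.589  0.2592 0.0119] yaw 76.3 tilt [-0. -0. -1.] w 0.41 grip 40.1 F [-0.7 -0.6 -0.8]
az total 0.0 shift now-axes [-0.0005 -0.0002  0.0015] after turn [-0.0005 -0.0002  0.0015]
```

Call:
drive_tool(rows=[[0,0,0,0,0,0.001,0.3],[0,0,0,0,0,0,0.3],[0,0,0,0,0,0.0006,0.3],[0,0,0,0,0,0,0.3],[0,0,0,0,0,0,0.3]])

```text
time: 23.85
tool_pos: [0.5891, 0.2592, 0.0104]
tcp_rot: [2.472, 1.939, 0.0]
wrist_force: [0.3, -0.9, 0.0]
width: 0.405
grip_force: 40.2
```

```bash
python3 to.py .5886 .2588 .0104 76.25
```

```text
t 23.85 pos [0.5891 0.2592 0.0104] yaw 76.2 tilt [ 0.  0. -1.] w 0.405 grip 40.2 F [ 0.3 -0.9  0. ]
az total -0.01 shift now-axes [-0.0005 -0.0004  0.    ] after turn [-0.0005 -0.0004  0.    ]
```

Call:
drive_tool(rows=[[0,0,0,0,0,0.0007,0.3],[0,0,0,0,0,0,0.3],[0,0,0,0,0,0,0.3]])

```text
time: 24.1
tool_pos: [0.5892, 0.2593, 0.0104]
tcp_rot: [2.471, 1.939, 0.001]
wrist_force: [-2.2, 0.1, 5.1]
width: 0.413
grip_force: 40.6
```

```bash
python3 to.py .5886 .2588 .0104 76.25
```

```text
t 24.1 pos [0.5892 0.2593 0.0104] yaw 76.2 tilt [ 0.  0. -1.] w 0.413 grip 40.6 F [-2.2  0.1  5.1]
az total -0.01 shift now-axes [-0.0006 -0.0004 -0.    ] after turn [-0.0006 -0.0004 -0.    ]
```

Call:
drive_tool(rows=[[0,0,0,0,0,0,0.43],[0,0,0,0,0,0,0.47],[0,0,0,0,0,0,0.53],[0,0,0,0,0,0,0.6],[0,0,0,0,0,-0.015,0.7],[0,0,0,0,0,-0.035,0.75],[0,0,0,0,0,-0.035,0.75],[0,0,0,0,0,-0.035,0.75]])

```text
time: 24.77
tool_pos: [0.5883, 0.2588, 0.1298]
tcp_rot: [-2.471, -1.939, 0.003]
wrist_force: [0.4, 0.5, -0.2]
width: 0.753
grip_force: 0.0
```

Call:
drive_tool(rows=[[0,0,7.1,0,0,0,0.75],[0,0,7.1,0,0,0,0.75],[0,0,7.1,0,0,0,0.75],[0,0,7.1,0,0,0,0.75],[0,0,7.1,0,0,0,0.75],[0,0,7.1,0,0,0,0.75],[0,0,7.1,0,0,0,0.75],[0,0,7.1,0,0,0,0.75]])

```text
time: 25.43
tool_pos: [0.5889, 0.2591, 0.1293]
tcp_rot: [3.098, 0.521, -0.0]
wrist_force: [-0.7, -0.9, -0.8]
width: 0.75
grip_force: 0.0
```

Call:
drive_tool(rows=[[0,0,7.1,0,0,0,0.75],[0,0,7.1,0,0,0,0.75],[0,0,2.2,0,0,0,0.75]])

```text
time: 25.68
tool_pos: [0.5889, 0.2591, 0.1292]
tcp_rot: [3.141, 0.075, -0.0]
wrist_force: [-0.2, 0.5, 1.3]
width: 0.751
grip_force: 0.0
```

```bash
python3 to.py .582 -.132 .12 3; python3 - <<'E'
from look import *; from geo import *
for n in('scene','top'):
  p=read_camera(n)
  for m in masks_of(p,'polish_bar')[:1]:
    r=fit([(p,m['mask'].astype(bool))],'polish_bar',(.582,-.132,.05)); print(n,m['score'],r.x.round(4),r.fun)
E
```

```text
t 25.68 pos [0.5889 0.2591 0.1292] yaw 2.7 tilt [-0. -0. -1.] w 0.751 grip 0.0 F [-0.2  0.5  1.3]
az total -0.28 shift now-axes [-0.0255  0.3903  0.0093] after turn [-0.0274  0.3902  0.0093]
scene 0.79 [ 0.5824 -0.1331  0.0478] -0.9309701492537313
top 0.34 [ 0.582 -0.132  0.05 ] -0.0
```

Call:
drive_tool(rows=[[0,0,0,-0.0024,0.0355,0,0.75],[0,0,0,-0.0024,0.0355,0,0.75],[0,0,0,-0.0024,0.0355,0,0.75],[0,0,0,-0.0024,0.0355,0,0.75],[0,0,0,-0.0024,0.0355,0,0.75],[0,0,0,-0.0024,0.0355,0,0.75],[0,0,0,-0.0024,0.0355,0,0.75],[0,0,0,-0.0024,0.0355,0,0.75]])

```text
time: 26.55
tool_pos: [0.5847, -0.0271, 0.1297]
tcp_rot: [3.14, 0.086, 0.001]
wrist_force: [0.5, -0.0, 0.2]
width: 0.748
grip_force: 0.0
```

Call:
drive_tool(rows=[[0,0,0,-0.0024,0.0355,0,0.75],[0,0,0,-0.0024,0.0355,0,0.75],[0,0,0,-0.0024,0.0355,0,0.75],[0,0,0,0,0,0,0.75],[0,0,0,0,0,0,0.75]])

```text
time: 26.97
tool_pos: [0.5832, -0.1342, 0.1296]
tcp_rot: [-3.141, -0.079, -0.0]
wrist_force: [0.1, 0.3, 0.7]
width: 0.752
grip_force: 0.0
```

```bash
python3 to.py .582 -.1325 -.004 3
```

```text
t 26.97 pos [ 0.5832 -0.1342  0.1296] yaw 2.9 tilt [ 0.  0. -1.] w 0.752 grip 0.0 F [0.1 0.3 0.7]
az total -0.12 shift now-axes [-0.0011 -0.0017  0.1336] after turn [-0.0011 -0.0017  0.1336]
```

Call:
drive_tool(rows=[[0,0,0,-0.001,-0.0017,0.03,0.8],[0,0,0,0,0,0.03,0.8],[0,0,0,0,0,0.03,0.8],[0,0,0,0,0,0.025,0.8],[0,0,0,0,0,0.01,0.8],[0,0,0,0,0,0.007,0.8],[0,0,0,0,0,0,0.7],[0,0,0,0,0,0,0.6]])

```text
time: 27.63
tool_pos: [0.5833, -0.1303, -0.0014]
tcp_rot: [3.14, 0.085, 0.002]
wrist_force: [-0.3, -0.2, 0.2]
width: 0.599
grip_force: 0.0
```

Call:
drive_tool(rows=[[0,0,0,0,0,0,0.5],[0,0,0,0,0,0,0.42],[0,0,0,0,0,0,0.35],[0,0,0,0,0,0,0.35],[0,0,0,0,0,0,0.35],[0,0,0,0,0,0,0.35]])

```text
time: 28.13
tool_pos: [0.5844, -0.131, -0.0001]
tcp_rot: [3.139, 0.083, 0.007]
wrist_force: [1.0, 1.3, 6.1]
width: 0.458
grip_force: 41.6
```

```bash
python3 to.py .4589 .1997 .12 -13.75
```

```text
t 28.13 pos [ 5.844e-01 -1.310e-01 -1.000e-04] yaw 3.0 tilt [ 0.004 -0.001 -1.   ] w 0.458 grip 41.6 F [1.  1.3 6.1]
az total 16.78 shift now-axes [-0.1073 -0.3368 -0.1209] after turn [-0.2    -0.2914 -0.1209]
```

Call:
drive_tool(rows=[[0,0,0,0,0,-0.01,0.35],[0,0,0,0,0,-0.03,0.35],[0,0,0,0,0,-0.03,0.35],[0,0,0,0,0,-0.03,0.35],[0,0,0,0,0,-0.02,0.35],[0,0,7,0,0,0,0.35],[0,0,7,0,0,0,0.35],[0,0,2.8,0,0,0,0.35]])

```text
time: 28.8
tool_pos: [0.5819, -0.1306, 0.1185]
tcp_rot: [3.118, -0.385, 0.0]
wrist_force: [0.4, 0.3, -3.7]
width: 0.457
grip_force: 41.0
```

Call:
drive_tool(rows=[[0,0,0,-0.01,-0.0145,0,0.35],[0,0,0,-0.02,-0.0291,0,0.35],[0,0,0,-0.02,-0.0291,0,0.35],[0,0,0,-0.02,-0.0291,0,0.35],[0,0,0,-0.02,-0.0291,0,0.35],[0,0,0,-0.02,-0.0291,0,0.35],[0,0,0,-0.02,-0.0291,0,0.35],[0,0,0,-0.02,-0.0291,0,0.35]])

```text
time: 29.47
tool_pos: [0.4863, 0.1186, 0.1174]
tcp_rot: [3.119, -0.375, -0.002]
wrist_force: [0.3, 0.4, -2.6]
width: 0.459
grip_force: 41.1
```

Call:
drive_tool(rows=[[0,0,0,-0.02,-0.0291,0,0.35],[0,0,0,-0.02,-0.0291,0,0.35],[0,0,0,-0.01,-0.0145,0,0.35],[0,0,0,0,0,0,0.35],[0,0,0,0,0,0,0.35]])

```text
time: 29.88
tool_pos: [0.4558, 0.2003, 0.1174]
tcp_rot: [3.119, -0.371, -0.001]
wrist_force: [-0.1, -0.6, -2.2]
width: 0.462
grip_force: 41.1
```

```bash
python3 to.py .4589 .1997 .0069 -13.75; python3 - <<'E'
from look import *
s=read_camera('scene')
cv2.imwrite('pics/p1.png',cv2.resize(s['color'][200:380,290:490,::-1],None,fx=3,fy=3,interpolation=cv2.INTER_CUBIC))
E
```

```text
t 29.88 pos [0.4558 0.2003 0.1174] yaw -13.6 tilt [-0.001 -0.001 -1.   ] w 0.462 grip 41.1 F [-0.1 -0.6 -2.2]
az total 0.2 shift now-axes [ 0.0033 -0.0002  0.1105] after turn [ 0.0033 -0.0002  0.1105]
```

View pics/p1.png

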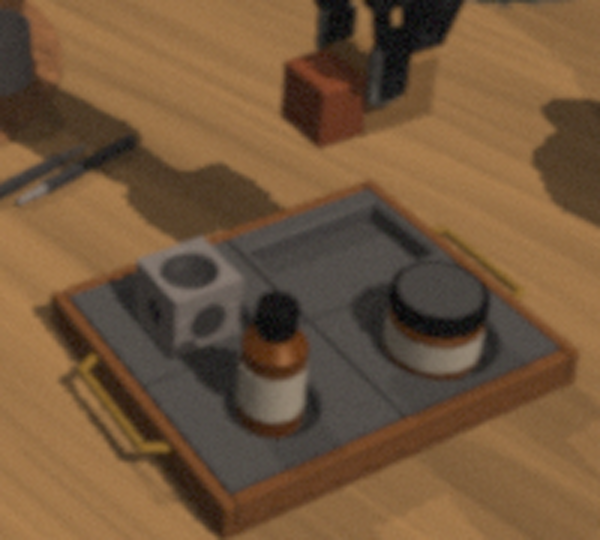

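The doming block, lacquer and jar stand seated in their wells. The bar is held level above the long well, at crop px (360,95). Lowering it now.

Call:
drive_tool(rows=[[0,0,0.2,0.004,0,0.025,0.35],[0,0,0,0,0,0.025,0.35],[0,0,0,0,0,0.025,0.35],[0,0,0,0,0,0.015,0.35],[0,0,0,0,0,0.006,0.35],[0,0,0,0,0,0,0.35],[0,0,0,0,0,0,0.35]])

```text
time: 30.52
tool_pos: [0.4616, 0.198, 0.0219]
tcp_rot: [3.118, -0.383, 0.0]
wrist_force: [0.7, 0.6, -1.9]
width: 0.456
grip_force: 41.1
```

```bash
python3 to.py .4604 .1993 .0069 -13.75
```

```text
t 30.52 pos [0.4616 0.198  0.0219] yaw -14.0 tilt [ 0. -0. -1.] w 0.456 grip 41.1 F [ 0.7  0.6 -1.9]
az total -0.27 shift now-axes [-0.0015 -0.001   0.015 ] after turn [-0.0015 -0.001   0.015 ]
```

Call:
drive_tool(rows=[[0,0,0,-0.0015,-0.001,0.004,0.35],[0,0,0,0,0,0.003,0.35],[0,0,0,0,0,0.003,0.35],[0,0,0,0,0,0.002,0.35],[0,0,0,0,0,0.001,0.35],[0,0,0,0,0,0,0.35],[0,0,0,0,0,0.001,0.35],[0,0,0,0,0,0,0.35]])

```text
time: 31.18
tool_pos: [0.4599, 0.2, 0.0075]
tcp_rot: [-3.118, 0.382, -0.0]
wrist_force: [-0.3, 0.8, -2.5]
width: 0.457
grip_force: 41.2
```

```bash
python3 to.py .4604 .1993 .0069 -13.75
```

```text
t 31.18 pos [0.4599 0.2    0.0075] yaw -14.0 tilt [ 0.  0. -1.] w 0.457 grip 41.2 F [-0.3  0.8 -2.5]
az total -0.2 shift now-axes [0.0007 0.0005 0.0006] after turn [0.0007 0.0005 0.0006]
```

Call:
drive_tool(rows=[[0,0,0,0,0,0.0008,0.35],[0,0,0,0,0,0,0.35],[0,0,0,0,0,0,0.35]])

```text
time: 31.43
tool_pos: [0.46, 0.2001, 0.007]
tcp_rot: [-3.118, 0.382, -0.0]
wrist_force: [-0.8, 0.4, -2.3]
width: 0.456
grip_force: 41.3
```

```bash
python3 to.py .4604 .1993 .0069 -13.75
```

```text
t 31.43 pos [0.46   0.2001 0.007 ] yaw -14.0 tilt [ 0.  0. -1.] w 0.456 grip 41.3 F [-0.8  0.4 -2.3]
az total -0.21 shift now-axes [0.0006 0.0006 0.0001] after turn [0.0006 0.0006 0.0001]
```

Call:
drive_tool(rows=[[0,0,0,0,0,0.0008,0.35],[0,0,0,0,0,0,0.35],[0,0,0,0,0,0,0.35]])

```text
time: 31.68
tool_pos: [0.46, 0.2001, 0.0069]
tcp_rot: [-3.118, 0.382, -0.0]
wrist_force: [-3.7, -0.5, 5.3]
width: 0.458
grip_force: 42.1
```

```bash
python3 to.py .4604 .1993 .0069 -13.75
```

```text
t 31.68 pos [0.46   0.2001 0.0069] yaw -14.0 tilt [ 0.  0. -1.] w 0.458 grip 42.1 F [-3.7 -0.5  5.3]
az total -0.21 shift now-axes [0.0006 0.0007 0.    ] after turn [0.0006 0.0007 0.    ]
```

Contact felt. Release, rise, move aside and look.

Call:
drive_tool(rows=[[0,0,0,0,0,0,0.48],[0,0,0,0,0,0,0.52],[0,0,0,0,0,0,0.58],[0,0,0,0,0,0,0.65],[0,0,0,0,0,-0.015,0.7],[0,0,0,0,0,-0.035,0.75],[0,0,0,0,0,-0.04,0.75],[0,0,0,0,0,-0.04,0.75]])

```text
time: 32.35
tool_pos: [0.4588, 0.1995, 0.1364]
tcp_rot: [3.117, -0.382, -0.004]
wrist_force: [1.0, 0.1, 0.0]
width: 0.751
grip_force: 0.0
```

Call:
drive_tool(rows=[[0,0,0,0,0.035,-0.02,0.75],[0,0,0,0,0.035,0,0.75],[0,0,0,0,0.035,0,0.75],[0,0,0,0,0.035,0,0.75],[0,0,0,0,0.035,0,0.75],[0,0,0,0,0.035,0,0.75],[0,0,0,0,0,0,0.75],[0,0,0,0,0,0,0.75]])

```text
time: 33.02
tool_pos: [0.4089, -0.0052, 0.156]
tcp_rot: [-3.117, 0.389, -0.001]
wrist_force: [1.0, 1.3, 0.1]
width: 0.75
grip_force: 0.0
```

```bash
python3 - <<'E'
from look import *; import numpy as np
t=read_camera('top'); s=read_camera('scene')
a=cv2.resize(t['color'][160:340,150:530,::-1],None,fx=2,fy=2,interpolation=cv2.INTER_CUBIC)
b=cv2.resize(s['color'][150:380,130:510,::-1],None,fx=2,fy=2,interpolation=cv2.INTER_CUBIC)[:,:]
v=np.vstack([a,b]); cv2.imwrite('pics/f1.png',cv2.resize(v,(556,600),interpolation=cv2.INTER_AREA))
E
```

```text
(no output)
```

View pics/f1.png

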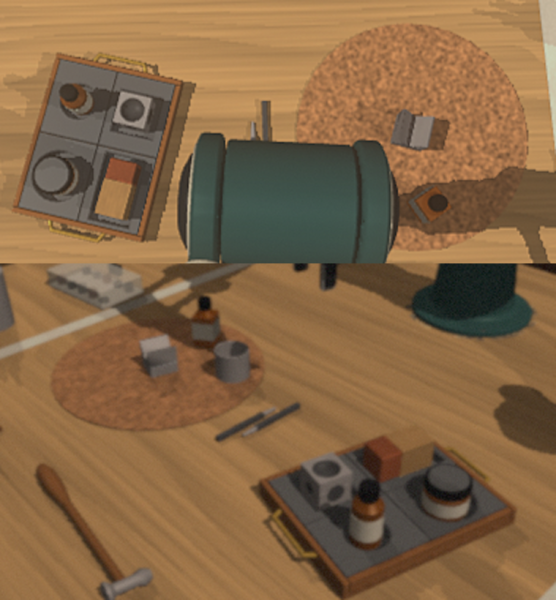

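All four pieces are seated in their wells, at about px (75,97), (132,110), (55,175) and (120,190) in the top view. The V-block and square bottle haven't moved.

```bash
python3 -c "
from workcell import workorder; print(workorder.finish_job())"
```

```text
the job is handed in; nothing more can be done
None
```

The job is handed in: all four pieces sit upright in their own wells and the V-block and square bottle were left where they stood; my first grip tipped the jar slightly on the mat, and it settled upright before I regripped it.

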